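# Flip the marker of the empty dish nest

### The arm

A 7-joint arm with a two-finger parallel gripper is mounted at the origin on the work surface. World frame = base frame: x ahead of the robot, y to its left, z up, the work surface at z = 0. Lengths are in m, angles in rad, forces in N, time in s.
With the tool pointing down it reaches from about 0.425 to 1.025 m from the base axis. Payload 9.4 kg.
Tool frame: the origin (TCP) lies midway between the tips of the shut fingers; the grasp point (between the pads) lies 19 mm behind it; z points along the fingers, y is the direction in which the jaws open and shut (so a half turn about z gives the same grasp; the last joint's range is limited). The gripper opens to 93 mm and grips with 3 to 60 N. Pads are 15 mm wide; open, the fingers measure 128 mm over their backs; the gripper's body (75 mm by 188 mm) begins 65 mm behind the grasp point.
Start: joints at [1.26, 0.599, -0.003, 1.599, 0.002, 0.943, -0.08], TCP at [0.168, -0.705, 0.219] pointing down, gripper open.
Joint ranges: [-2.57, 2.57], [-0.35, 1.97], [-1.29, 1.29], [0.11, 2.56], [-1.05, 4.19], [0.11, 1.86], [-2.63, 2.63]. Speed limits (rad/s): [2.22, 2.22, 3.01, 3.01, 3.14, 3.14, 3.14].

### API

Orientations are given as a 3x3 rotation matrix whose columns are the frame's x, y, z axes.
In Python, from bench import arm gives the robot as it stands.
- The arm moves only by the shell command python3 -m creep 'ROWS'. ROWS is JSON, a list that holds one entry, the list of rows, each a list of 7 numbers: the finger opening in cm, from 0 to 9.3, then the shift along the world's x, y, z in cm, then the turn, a rotation vector about the world's x, y, z in rad. In form: [[[grip, tx, ty, tz, wx, wy, wz], ...]]. A call has 1 to 5 rows; each row is the pose to reach, as a shift and turn from the pose measured when the call began; what a row does not reach only later rows make up. A row lasts 1/10 s, in which the tool goes at most 50 mm and 8.59 degrees, less where a joint would pass 70% of its speed; a pose out of reach is approached as far as the arm can. A call with a gripper value outside its range is refused whole. The fingers move at their own pace and stop on an object; the grip force is fixed at half the most. Time passes only in rows, so rows that repeat a pose let the fingers close. It gives the time, the measured TCP pose, the force and the opening at its end, in the units of the state.
- arm.get_obs(): the state, without advancing time (a new reading comes with each control period).
- arm.capture(name): name is "scene" or "top" or "wrist"; returns (picture, depth): 480x640x3 uint8, blue, green, red; 480x640 float32, m along the optical axis (not along the pixel's ray), 0 where there is no reading.
- arm.camera_model(name): a dict with "camera_matrix" (3x3 intrinsics, pixels), "k1" (the pictures are not rectified: a ray, as slopes to the right and down, at radius r is drawn at 1 + k1 r^2 times it, then the intrinsics apply), "eye" and "orientation" of the camera in the world; the wrist camera has in their place "mount" (4x4, takes a point from camera to tool coordinates, whose origin is the TCP and whose axes are the flange's). Camera axes: x right, y up, looking along -z (the intrinsics and any distortion apply to the point x, -y, -z); pixel columns grow to the right and rows downward; lengths in m; the calibration is good to about 2 mm. A picture is of the moment at which its call begins: read the wrist's pose just before it. camera_model takes no time and is no camera call.
- arm.job_done(): hands the job in, once; it reports no verdict.
The state is a dict: "t": time; "joint_positions": joint angles; "qvel": joint speeds; "effort": joint torques, N m; "position": TCP position; "ee_rot": TCP orientation; "wrist_force": force on the tool from outside, world axes, zero at the start; "moment": the same for the moment, N m; "opening": finger opening in m.
Only numpy, scipy, OpenCV 4.12 (cv2) and the standard library are available. Lean on these libraries where they do the work, as an engineer would, in place of code of your own. Each camera call takes 0.05 s, during which the arm holds its last target. There are 200 camera calls.

### The job

One dish of the specimen rack is away at the microscope, so its nest is empty. With a fingertip and without pinching it, gently swing the hinged marker leaf beside the empty nest right over its hinge until it lies level above that nest with its ring face up. Leave the other two leaves, the dishes, the dropper bottle and the tweezers as they are.

Things in the scene. Friction and masses are not known exactly. Their poses are not given: they have to be found in the camera images.
- rack: the fixed specimen rack: a bare aluminium plate 108 x 266 mm, 10 mm thick, on four posts, its top 60 mm above the bench. Origin on the bench under the plate's centre; z up, y along the plate's long side from the near nest to the far one (roughly away from the robot, within 20 degrees), x across the plate, from the leaves on its left side to its right. Its left edge is at x = -54 mm
- marker_near (a joint): hinge angle of the near marker leaf, rad: 0 = level, sticking out to the left of the rack (engraved bar on top); pi/2 = upright; pi = turned right over, level above its nest (engraved ring on top). Hard stops at 0 and pi. Stiff hinge (about 0.02 N m): the leaf stays at any angle where it is left; it starts up to 0.25 rad above level
- marker_near_hinge (a point): middle of the hinge pin of the near leaf, fixed at (-56, -82, 77) mm of the rack's frame, 77 mm above the bench, axes as the rack's; the pin runs along y, held at both ends by lugs that end 31 mm either side of the middle and 6 mm above the pin
- marker_near_tab (a point): outer edge of the finger tab of the near leaf; axes turn with the leaf (at joint 0 they are the rack's). The leaf is aluminium, 25 g, 46 mm wide, 3 mm thick, and reaches from the pin to 47 mm out, with free air under it down to the bench; from there the tab, 30 mm wide, is bent up 45 degrees towards the bar side, its edge 56 mm out from the pin and 9 mm off the leaf's mid-plane
- nest_near (a point): centre of the floor of the near nest, a round recess 61 mm wide and 3 mm deep with a black pad, at (8, -82, 57) mm of the rack's frame, to the right of the near leaf's hinge
- marker_middle (a joint): hinge angle of the middle marker leaf, rad: 0 = level, sticking out to the left of the rack (engraved bar on top); pi/2 = upright; pi = turned right over, level above its nest (engraved ring on top). Hard stops at 0 and pi. Stiff hinge (about 0.02 N m): the leaf stays at any angle where it is left; it starts up to 0.25 rad above level
- marker_middle_hinge (a point): middle of the hinge pin of the middle leaf, fixed at (-56, 0, 77) mm of the rack's frame, 77 mm above the bench, axes as the rack's; the pin runs along y, held at both ends by lugs that end 31 mm either side of the middle and 6 mm above the pin
- marker_middle_tab (a point): outer edge of the finger tab of the middle leaf; axes turn with the leaf (at joint 0 they are the rack's). The leaf is aluminium, 25 g, 46 mm wide, 3 mm thick, and reaches from the pin to 47 mm out, with free air under it down to the bench; from there the tab, 30 mm wide, is bent up 45 degrees towards the bar side, its edge 56 mm out from the pin and 9 mm off the leaf's mid-plane
- nest_middle (a point): centre of the floor of the middle nest, a round recess 61 mm wide and 3 mm deep with a black pad, at (8, 0, 57) mm of the rack's frame, to the right of the middle leaf's hinge
- marker_far (a joint): hinge angle of the far marker leaf, rad: 0 = level, sticking out to the left of the rack (engraved bar on top); pi/2 = upright; pi = turned right over, level above its nest (engraved ring on top). Hard stops at 0 and pi. Stiff hinge (about 0.02 N m): the leaf stays at any angle where it is left; it starts up to 0.25 rad above level
- marker_far_hinge (a point): middle of the hinge pin of the far leaf, fixed at (-56, 82, 77) mm of the rack's frame, 77 mm above the bench, axes as the rack's; the pin runs along y, held at both ends by lugs that end 31 mm either side of the middle and 6 mm above the pin
- marker_far_tab (a point): outer edge of the finger tab of the far leaf; axes turn with the leaf (at joint 0 they are the rack's). The leaf is aluminium, 25 g, 46 mm wide, 3 mm thick, and reaches from the pin to 47 mm out, with free air under it down to the bench; from there the tab, 30 mm wide, is bent up 45 degrees towards the bar side, its edge 56 mm out from the pin and 9 mm off the leaf's mid-plane
- nest_far (a point): centre of the floor of the far nest, a round recess 61 mm wide and 3 mm deep with a black pad, at (8, 82, 57) mm of the rack's frame, to the right of the far leaf's hinge
- dish1_center (a point): centre of a loose lidded clear culture dish, 60 mm across, 15 mm high, about 30 g, standing in one of the three nests (either dish in any nest; its top is 12 mm above the plate)
- dish2_center (a point): centre of a loose lidded clear culture dish, 60 mm across, 15 mm high, about 30 g, standing in one of the three nests (either dish in any nest; its top is 12 mm above the plate)
- dropper_center (a point): half-way up a loose amber dropper bottle, 34 mm across, 90 mm high, standing on the bench beyond the rack's far end
- tweezers_center (a point): middle of loose steel tweezers, 126 mm long, 13 mm wide, 9 mm high, lying on the bench to the right of the rack
Not all that is in view belongs to the job. Leave any blue or brown look-alike of the part that bears dish2_center alone.

How it is judged:
By the outcome, as a careful person would: the job done as asked, in the order asked, and still so for the second after the job is handed in, with the robot touching nothing.
It also fails if it takes over 38 s, if anything falls off the work surface, if the arm or the gripper's body presses on something with over 40 N, if the wrist force passes 120 N, or if a joint passes its speed limit or range.

## Working session

There is one attempt and no reset: what is moved stays moved. The work goes in short steps, Python scripts to look and compute and a shell command to move; the robot and the scene stay as the last step left them, time stands still between calls to the robot, and variables do not carry over. Pictures are saved under pics/ and viewed, about 8 in all and at most 12, crops included, and the job is handed in when it is done.

```bash
mkdir -p pics; cat > h.py <<'E'
import numpy as np, cv2
from bench import arm
def ray(cam,u,v,pose=None):
    m=arm.camera_model(cam);K=np.array(m["camera_matrix"]);k=m["k1"]
    d=np.array([(u-K[0,2])/K[0,0],(v-K[1,2])/K[1,1]]);s=d.copy()
    for _ in range(20): s=d/(1+k*(s@s))
    c=np.array([s[0],-s[1],-1.0])
    if "eye" in m: R=np.array(m["orientation"]);e=np.array(m["eye"])
    else:
        M=np.array(m["mount"]);P,Rt=pose;R=Rt@M[:3,:3];e=P+Rt@M[:3,3]
    return e,R@c
def onplane(cam,u,v,z,pose=None):
    e,d=ray(cam,u,v,pose);return e+d*(z-e[2])/d[2]
def pt(cam,u,v,dep,pose=None):
    e,d=ray(cam,u,v,pose);return e+d*dep
E
python3 - <<'E'
from h import *
o=arm.get_obs();print(o["t"],o["position"],o["ee_rot"],o["opening"])
for c in("scene","top"):
    p,d=arm.capture(c);cv2.imwrite(f"pics/{c}0.png",p);np.save(f"{c}0.npy",d)
    m=arm.camera_model(c);print(c,m["eye"],m["orientation"],m["k1"])
print(arm.camera_model("wrist"))
E
```

```text
0.0 [ 0.16782071 -0.70478462  0.21775983] [[ 9.72790867e-01  2.31684462e-01 -4.89194461e-04]
 [ 2.31684946e-01 -9.72789685e-01  1.52167761e-03]
 [-1.23334267e-04 -1.59361307e-03 -9.99998723e-01]] 0.09309201297770217
scene [ 1.02759062 -0.31205071  0.48160676] [[ 0.6011417  -0.48116432  0.63805137]
 [ 0.79881172  0.33882998 -0.49708558]
 [ 0.02298891  0.80850178  0.58804453]] -0.10810699946375481
top [0.47705497 0.03475379 0.70995043] [[ 0.02737802  0.98239555 -0.18479562]
 [-0.99907728  0.0330111   0.02747467]
 [ 0.0330913   0.1838729   0.98239286]] -0.05872566979777576
{'camera_matrix': array([[331.36809301,   0.        , 319.67670357],
       [  0.        , 331.36809301, 236.12511672],
       [  0.        ,   0.        ,   1.        ]]), 'k1': 0.012964712756544924, 'mount': array([[-2.16483271e-04,  9.69433134e-01,  2.45355562e-01,
         6.72017897e-02],
       [ 9.99999926e-01,  1.31505748e-04,  3.62727565e-04,
        -3.19085731e-04],
       [ 3.19374454e-04,  2.45355622e-01, -9.69433090e-01,
        -1.65434826e-01],
       [ 0.00000000e+00,  0.00000000e+00,  0.00000000e+00,
         1.00000000e+00]])}
```

View pics/scene0.png

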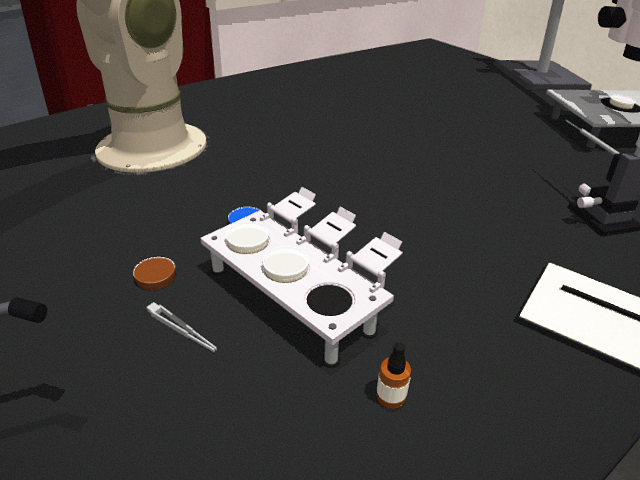

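View pics/top0.png

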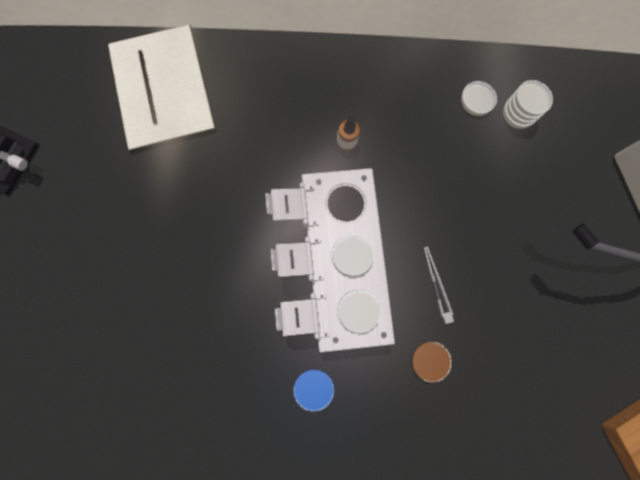

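The scene view shows the far nest empty (black, about (330,298)). In the top view it is at (346,202), with its leaf at (287,204), so the far leaf is the one to turn. Next I'll measure the rack pose and the leaf angle.

```bash
cat >> h.py <<'E'
def cloud(cam,img,dep,pose=None):
    m=arm.camera_model(cam);K=np.array(m["camera_matrix"]);k=m["k1"]
    vv,uu=np.mgrid[:480,:640]
    d=np.stack([(uu-K[0,2])/K[0,0],(vv-K[1,2])/K[1,1]],-1);s=d.copy()
    for _ in range(20): s=d/(1+k*(s**2).sum(-1,keepdims=True))
    c=np.stack([s[...,0],-s[...,1],-np.ones_like(s[...,0])],-1)*dep[...,None]
    e,_=ray(cam,320,240,pose)
    R=np.array(m["orientation"]) if "eye" in m else pose[1]@np.array(m["mount"])[:3,:3]
    return e+c@R.T
E
python3 - <<'E'
from h import *
F={}
for c in("top","scene"):
    p=cv2.imread(f"pics/{c}0.png");d=np.load(f"{c}0.npy");X=cloud(c,p,d)
    z=X[...,2];m=(d>0)&(z>.052)&(z<.067)&(p.min(-1)>110)&(X[...,0]>.25)&(X[...,0]<.75)&(abs(X[...,1])<.25)
    m=cv2.morphologyEx(m.astype(np.uint8),cv2.MORPH_OPEN,np.ones((3,3)))
    n,l,s,_=cv2.connectedComponentsWithStats(m);i=1+s[1:,4].argmax();P=X[l==i]
    print(c,len(P),"z med",np.median(P[:,2]))
    r=cv2.minAreaRect((P[:,:2]*1000).astype(np.float32));print(r,cv2.boxPoints(r).tolist())
    # top edge rays on z=.06 using colour mask of nest: dark ellipse
    g=p.max(-1)
    roi=np.zeros((480,640),np.uint8);
    cx,cy=((346,202) if c=="top" else (330,298))
    roi[cy-26:cy+26,cx-30:cx+30]=1
    dm=((g<90)&(roi>0)).astype(np.uint8);n,l2,s2,_=cv2.connectedComponentsWithStats(dm)
    j=l2[cy,cx];cs,_=cv2.findContours((l2==j).astype(np.uint8),0,1)
    e=cv2.fitEllipse(max(cs,key=len));print("nest",e,onplane(c,*e[0],.06))
E
```

```text
top 8927 z med 0.059547926982222776
((581.9141235351562, -21.806900024414062), (267.4736328125, 108.6022720336914), 7.468292713165283) [[442.2538757324219, 14.65081787109375], [456.3697204589844, -93.03018188476562], [721.5743408203125, -58.264617919921875], [707.45849609375, 49.4163818359375]]
nest ((319.5, 239.5), (557.3566284179688, 771.0567016601562), 90.0) [0.60541951 0.01870847 0.06      ]
scene 7653 z med 0.060134750601590126
((583.975341796875, -21.045677185058594), (269.2093811035156, 115.17915344238281), 7.4205641746521) [[443.0601806640625, 18.677181243896484], [457.935791015625, -95.53733825683594], [724.8905029296875, -60.76853561401367], [710.014892578125, 53.44598388671875]]
nest ((328.9904479980469, 299.99658203125), (29.866783142089844, 44.25263214111328), 92.65007781982422) [ 0.67005616 -0.0235893   0.06      ]
```

```bash
cat >> h.py <<'E'
yaw=np.radians(7.45);C=np.array([.583,-.0215,0])
ry=np.array([np.cos(yaw),np.sin(yaw),0]);rx=np.array([np.sin(yaw),-np.cos(yaw),0]);RR=np.stack([rx,ry,[0,0,1]],1)
def rack(X): return (X-C)@RR
def leaf(X,m,yc):
    Q=rack(X);m=m&(abs(Q[...,1]-yc)<20)&(Q[...,0]*1>-.2)
    return Q
E
python3 - <<'E'
from h import *
print("hinge",C+RR@np.array([-.056,.082,.077]))
for c in("top","scene"):
    p=cv2.imread(f"pics/{c}0.png");d=np.load(f"{c}0.npy");Q=rack(cloud(c,p,d))*1000
    for n,yc in(("near",-82),("mid",0),("far",82)):
        m=(d>0)&(abs(Q[...,1]-yc)<18)&(Q[...,0]<-72)&(Q[...,0]>-98)&(Q[...,2]>50)
        P=Q[m];a=np.polyfit(P[:,0],P[:,2],1)
        m2=(d>0)&(abs(Q[...,1]-yc)<30)&(Q[...,0]<-65)&(Q[...,0]>-130)&(Q[...,2]>55);T=Q[m2]
        print(c,n,m.sum(),"theta",-np.arctan(a[0]),"z@pin",np.polyval(a,-56),"y range",np.percentile(T[:,1],[2,98]),"xmin",T[:,0].min(),"zmax",T[:,2].max())
E
python3 -m creep '[[[0,2.4,4.2,0,0,0,0.07],[0,4.8,8.4,0,0,0,0.15],[0,7.2,12.6,0,0,0,0.22],[0,9.5,16.8,0,0,0,0.29],[0,11.9,21,0,0,0,0.37]]]'
```

```text
hinge [0.65704678 0.04465947 0.077     ]
top near 489 theta 0.19210808842310614 z@pin 77.96627696748936 y range [-105.425887    -61.47548736] xmin -110.1814145934666 zmax 97.92109246933889
top mid 463 theta 0.23272387216805004 z@pin 78.30151001931463 y range [-23.42797396  20.60226503] xmin -109.16787593563693 zmax 100.85446739344694
top far 429 theta 0.18161603848885663 z@pin 78.48681343362831 y range [ 58.36621303 102.6326647 ] xmin -109.94467196566961 zmax 99.16025000637896
scene near 261 theta 0.1840770695696128 z@pin 79.28870171875995 y range [-102.15206272  -57.95733946] xmin -109.21954535531161 zmax 97.75876584512294
scene mid 333 theta 0.23708405020746648 z@pin 79.37731711055523 y range [-19.81680986  24.10257625] xmin -107.2193306449874 zmax 100.31327445237187
scene far 383 theta 0.20081217283551375 z@pin 79.04444148653452 y range [ 61.66985472 106.08196499] xmin -108.25750385350987 zmax 98.00693486861984
t: 0.6
position: [0.2873, -0.493, 0.2177]
ee_rot: [[0.822, 0.57, -0.001], [0.57, -0.822, 0.001], [-0.0, -0.002, -1.0]]
wrist_force: [0.8, -0.2, 0.3]
opening: 0.0577
```

```bash
python3 -m creep '[[[0,2.4,4.2,0,0,0,0.07],[0,4.8,8.4,0,0,0,0.15],[0,7.2,12.6,0,0,0,0.22],[0,9.5,16.8,0,0,0,0.29],[0,11.9,21,0,0,0,0.37]]]' | head -2
python3 -m creep '[[[0,2.4,4.2,0,0,0,0.07],[0,4.8,8.4,0,0,0,0.15],[0,7.2,12.6,0,0,0,0.22],[0,9.5,16.8,0,0,0,0.29],[0,11.9,21,0,0,0,0.37]]]' | head -2
python3 -m creep '[[[0,2.4,4.2,0,0,0,0.07],[0,4.8,8.4,0,0,0,0.15],[0,7.2,12.6,0,0,0,0.22],[0,9.5,16.8,0,0,0,0.29],[0,11.7,20.7,0,0,0,0.37]]]'
```

```text
t: 1.1
position: [0.4067, -0.2812, 0.2177]
t: 1.6
position: [0.5261, -0.0694, 0.2176]
t: 2.1
position: [0.6437, 0.1397, 0.2173]
ee_rot: [[-0.154, 0.988, -0.002], [0.988, 0.154, -0.001], [-0.0, -0.002, -1.0]]
wrist_force: [0.6, 0.3, 0.4]
opening: 0.0003
```

```bash
python3 -m creep '[[[0,0,0.5,-1,-0.13,-0.02,0],[0,0,1,-2,-0.26,-0.03,-0.01],[0,0,1,-4,-0.38,-0.05,-0.02],[0,0,1,-5,-0.44,-0.06,-0.02],[0,0,1,-6,-0.44,-0.06,-0.02]]]'
python3 - <<'E'
from h import *
o=arm.get_obs();P=np.array(o["position"]);R=np.array(o["ee_rot"])
p,d=arm.capture("wrist");cv2.imwrite("pics/w1.png",p)
Q=rack(cloud("wrist",p,d,(P,R)))*1000
print("tcp rack",rack(P)*1000,"z",RR.T@R[:,2],o["joint_positions"])
m=(d>0)&(abs(Q[...,1]-82)<30)&(Q[...,0]<-65)&(Q[...,0]>-130)&(Q[...,2]>55)&(Q[...,2]<115);T=Q[m]
if len(T): print(len(T),np.percentile(T,[2,98],axis=0))
E
```

```text
t: 2.6
position: [0.6423, 0.1532, 0.1552]
ee_rot: [[-0.128, 0.99, 0.051], [0.894, 0.137, -0.427], [-0.43, -0.009, -0.903]]
wrist_force: [0.0, 0.1, -0.4]
opening: 0.0005
tcp rack [-165.54552708   81.45367063  155.15187159] z [ 0.43044831 -0.00445681 -0.90260422] [-0.37345383  0.67337801 -0.24471647  1.74681579  0.64083315  1.05532576
 -0.85557531]
```

View pics/w1.png

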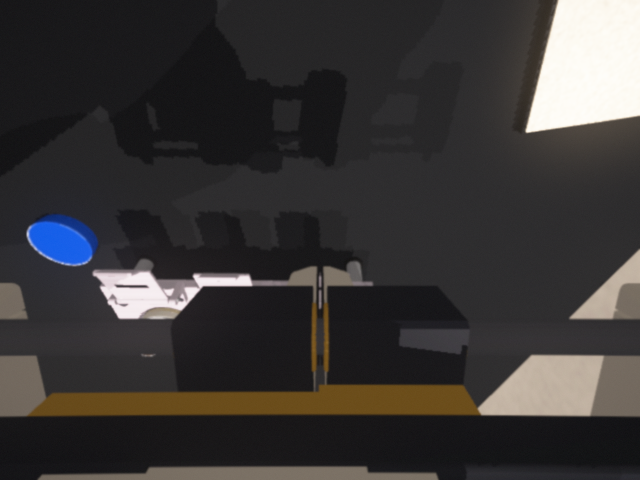

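```bash
python3 -m creep '[[[0,0.1,-0.7,-3,0,0,0],[0,0.2,-1.4,-6,0,0,0],[0,0.25,-1.95,-7.9,0,0,0],[0,0.25,-1.95,-7.9,0,0,0]]]' | head -2
python3 -m creep '[[[0,0.1,-1,0,0,0,0],[0,0.3,-2,0,0,0,0],[0,0.35,-2.6,0,0,0,0],[0,0.35,-2.6,0,0,0,0]]]'
python3 - <<'E'
from h import *
o=arm.get_obs();P=np.array(o["position"]);print(rack(P)*1000+[56,0,-77])
p,d=arm.capture("scene");cv2.imwrite("pics/s2.png",cv2.resize(p[150:350,220:460],None,fx=3,fy=3))
E
```

```text
t: 3.05
position: [0.6442, 0.1278, 0.0735]
t: 3.45
position: [0.6483, 0.1, 0.0746]
ee_rot: [[-0.121, 0.992, 0.045], [0.894, 0.129, -0.429], [-0.431, -0.012, -0.902]]
wrist_force: [-0.1, -0.2, 0.6]
opening: 0.0004
[-56.01688733  80.48916107  -2.37537746]
```

View pics/s2.png

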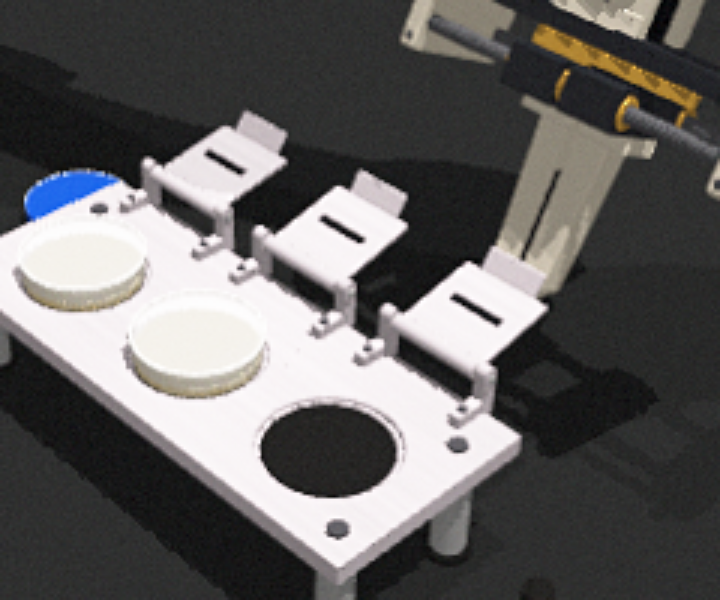

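The close-up shows the closed fingertips just outside the far tab (crop (520,265)), centred on it. Starting the push.

```bash
python3 -m creep '[[[0,0.05,-0.4,0.1,0,0,0],[0,0.1,-0.7,0.5,0,0,0],[0,0.1,-0.8,1.1,0,0,0],[0,0.1,-0.85,1.8,0,0,0],[0,0.15,-1.2,2.4,0,0,0]]]' | grep -v ee
python3 -m creep '[[[0,0.05,-0.4,0.5,0,0,0],[0,0.1,-0.9,0.9,0,0,0],[0,0.2,-1.4,1.3,0,0,0],[0,0.25,-2.0,1.5,0,0,0],[0,0.3,-2.6,1.8,0,0,0]]]'| grep -v ee
python3 - <<'E'
from h import *
o=arm.get_obs();P=np.array(o["position"]);print(rack(P)*1000+[56,0,-77])
p,d=arm.capture("scene");cv2.imwrite("pics/s3.png",cv2.resize(p[150:350,220:460],None,fx=3,fy=3))
E
```

```text
t: 4.0
position: [0.6496, 0.0897, 0.0991]
wrist_force: [-0.5, 0.3, 0.2]
opening: 0.0005
t: 4.5
position: [0.6526, 0.0629, 0.1172]
wrist_force: [-0.4, 0.1, -0.3]
opening: 0.0005
[-18.64961523  79.98620853  40.15325454]
```

View pics/s3.png

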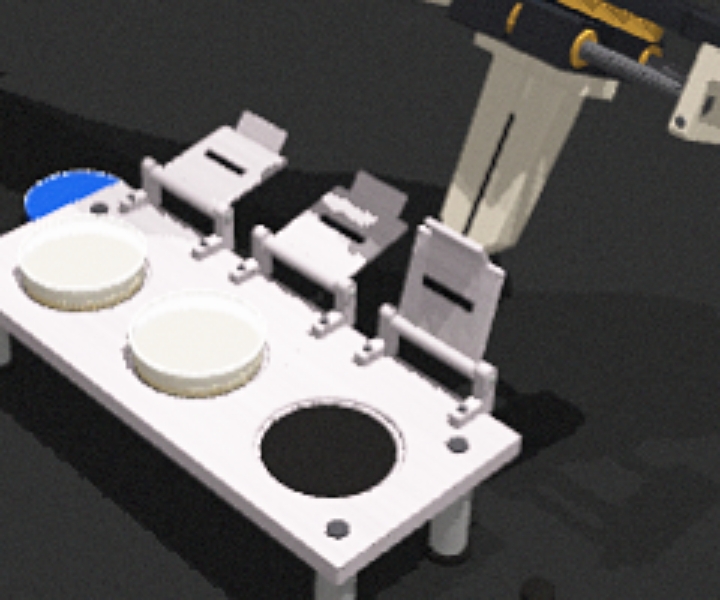

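The leaf has been lifted to about 70° (its bar face shows at crop (450,290)) and the others are unchanged. Continuing over the top.

```bash
python3 -m creep '[[[0,0.05,-0.45,0,0,0,0],[0,0.1,-0.9,-0.1,0,0,0],[0,0.15,-1.35,-0.2,0,0,0],[0,0.2,-1.75,-0.3,0,0,0],[0,0.25,-2.15,-0.4,0,0,0]]]' | grep -v ee
python3 -m creep '[[[0,0.05,-0.4,-0.15,0,0,0],[0,0.1,-0.75,-0.3,0,0,0],[0,0.15,-1.1,-0.5,0,0,0],[0,0.2,-1.45,-0.75,0,0,0],[0,0.2,-1.75,-1.0,0,0,0]]]'| grep -v ee
python3 - <<'E'
from h import *
o=arm.get_obs();P=np.array(o["position"]);print(rack(P)*1000+[56,0,-77])
p,d=arm.capture("scene");cv2.imwrite("pics/s4.png",cv2.resize(p[150:350,220:460],None,fx=3,fy=3))
E
```

```text
t: 5.05
position: [0.6553, 0.0396, 0.1135]
wrist_force: [0.1, 0.3, 0.7]
opening: 0.0007
t: 5.55
position: [0.6574, 0.0218, 0.1032]
wrist_force: [-0.1, 0.5, -0.9]
opening: 0.0007
[22.66159577 79.36734429 26.22528906]
```

View pics/s4.png

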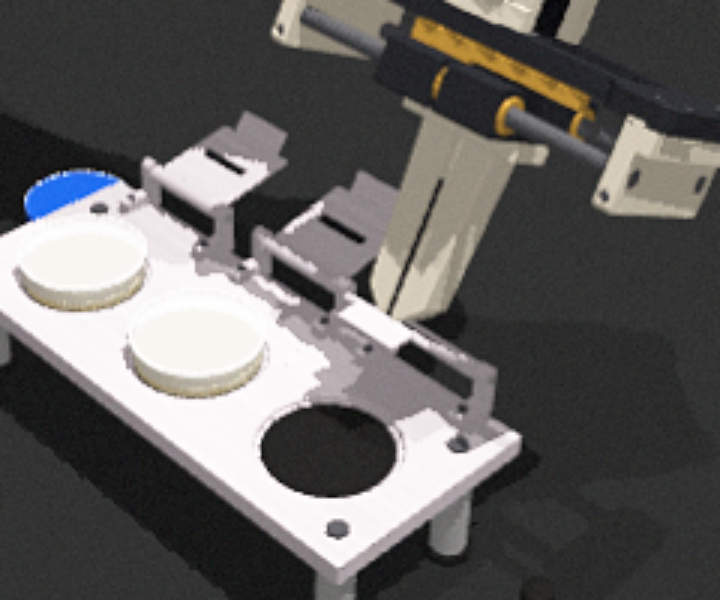

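The leaf is now edge-on to the camera at about 130–140° (strip from (340,310) to (490,380)), with the finger behind it and low forces. Lowering it the rest of the way.

```bash
python3 -m creep '[[[0,0.05,-0.35,-0.4,0,0,0],[0,0.1,-0.65,-0.7,0,0,0],[0,0.1,-0.95,-1.0,0,0,0],[0,0.15,-1.2,-1.2,0,0,0],[0,0.2,-1.5,-1.4,0,0,0]]]' | grep -v ee
python3 -m creep '[[[0,0,0,-0.2,0,0,0],[0,0,0,-0.4,0,0,0],[0,0,0,-0.5,0,0,0],[0,0,0,-0.5,0,0,0]]]'| grep -v ee
python3 - <<'E'
from h import *
o=arm.get_obs();P=np.array(o["position"]);print(rack(P)*1000+[56,0,-77])
p,d=arm.capture("scene");cv2.imwrite("pics/s5.png",cv2.resize(p[150:350,220:460],None,fx=3,fy=3))
E
```

```text
t: 6.1
position: [0.6591, 0.006, 0.0887]
wrist_force: [-0.6, 0.2, 0.9]
opening: 0.0003
t: 6.5
position: [0.6591, 0.0061, 0.0835]
wrist_force: [-0.1, -0.3, -0.0]
opening: 0.0008
[38.52261803 78.99078584  6.53689791]
```

View pics/s5.png

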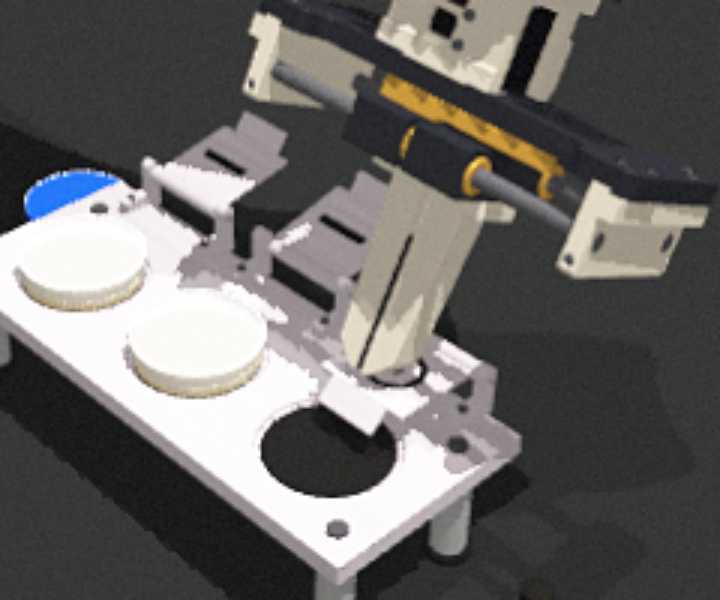

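The leaf is nearly level, with the ring showing under the fingertip at crop (405,375). I'll step down in small increments until the stop shows as a rise in force.

```bash
for i in 1; do python3 -m creep '[[[0,0,0,-0.1,0,0,0],[0,0,0,-0.1,0,0,0]]]'| egrep 'pos|wrist'
python3 -m creep '[[[0,0,0,-0.1,0,0,0],[0,0,0,-0.1,0,0,0]]]'| egrep 'pos|wrist'; done
python3 - <<'E'
from h import *
import time
F=[]
o=arm.get_obs();print(o["wrist_force"])
p,d=arm.capture("top");Q=rack(cloud("top",p,d))*1000
m=(d>0)&(abs(Q[...,1]-82)<20)&(Q[...,0]>-50)&(Q[...,0]<0)&(Q[...,2]>66)&(Q[...,2]<95)
P=Q[m];print(len(P));print(np.percentile(P,[5,50,95],axis=0) if len(P) else '')
E
```

```text
position: [0.6591, 0.0062, 0.0826]
wrist_force: [-0.2, 0.6, 1.2]
position: [0.6593, 0.0062, 0.0822]
wrist_force: [-1.4, -0.1, 6.1]
[-1.40674005 -0.14143048  6.05585771]
255
[[-40.4642015   62.80064633  70.34765916]
 [-10.38686397  74.60136084  77.51471783]
 [ -1.160888    98.10058783  92.09938232]]
```

The force rose to 6 N at z = 82 mm, about where I expected the stop. Retreating straight up, then checking.

```bash
python3 -m creep '[[[0,0,0,0.5,0,0,0],[0,0,0,2,0,0,0],[0,0,0,5,0,0,0],[0,0,2,9,0,0,0],[0,0,5,12,0,0,0]]]'| egrep 'pos|wrist'
python3 -m creep '[[[0,0,4,1,0,0,0],[0,0,8,1,0,0,0],[0,0,12,1,0,0,0],[0,0,16,1,0,0,0],[0,0,16,1,0,0,0]]]'| egrep 'pos|wrist'
python3 - <<'E'
from h import *
for c in("top","scene"):
    p,d=arm.capture(c);cv2.imwrite(f"pics/{c}6.png",cv2.resize(p[150:350,220:460] if c=="scene" else p[110:410,230:470],None,fx=3 if c=="scene" else 2,fy=3 if c=="scene" else 2))
    Q=rack(cloud(c,p,d))*1000
    m=(d>0)&(abs(Q[...,1]-82)<16)&(Q[...,0]>-42)&(Q[...,0]<-14)&(Q[...,2]>66)&(Q[...,2]<100);P=Q[m]
    if len(P)>20: a=np.polyfit(P[:,0],P[:,2],1);print(c,len(P),"far slope",np.arctan(a[0]),"z",np.median(P[:,2]))
    for n,yc in(("near",-82),("mid",0)):
        m=(d>0)&(abs(Q[...,1]-yc)<18)&(Q[...,0]<-72)&(Q[...,0]>-98)&(Q[...,2]>50)&(Q[...,2]<110);P=Q[m]
        if len(P)>20: a=np.polyfit(P[:,0],P[:,2],1);print(c,n,len(P),-np.arctan(a[0]))
E
```

```text
position: [0.6594, 0.0546, 0.2056]
wrist_force: [0.8, -0.3, -0.0]
position: [0.658, 0.2224, 0.2159]
wrist_force: [0.7, 0.6, -0.4]
top 399 far slope 0.009872975437882648 z 78.04301426832161
top near 490 0.1819613458025154
top mid 462 0.2285925895916522
scene 361 far slope -0.006803260379692079 z 78.76946274348023
scene near 259 0.18972688628647755
scene mid 338 0.23635590538787934
```

View pics/scene6.png

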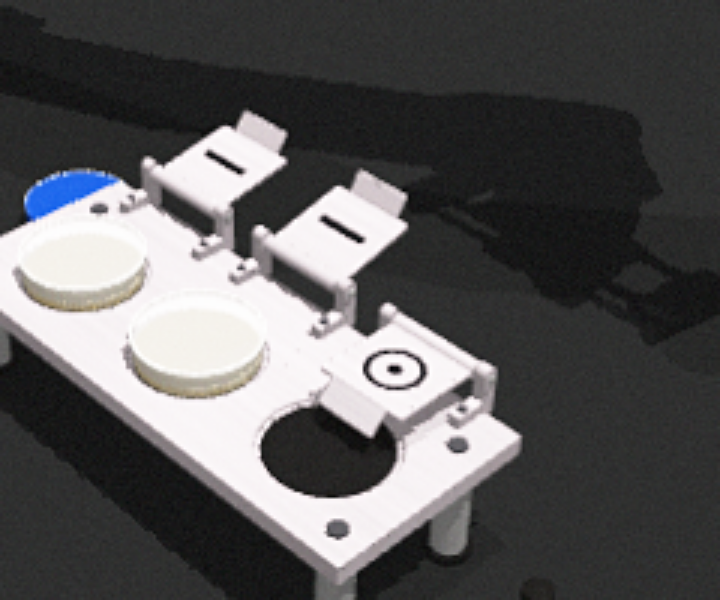

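View pics/top6.png

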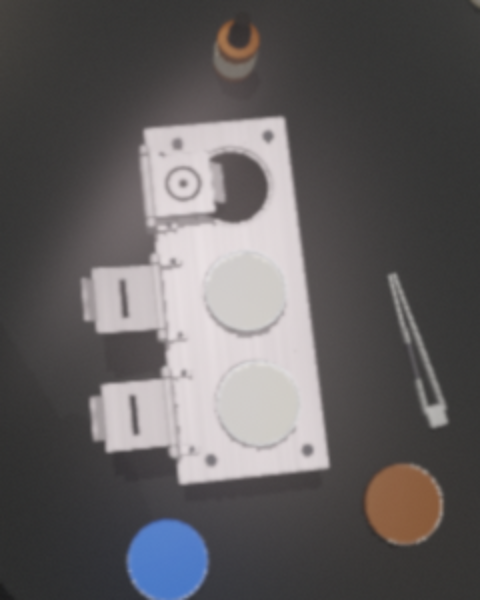

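Both views show the far leaf lying level, ring up, over the empty nest (scene crop (395,370), top crop (183,184)). Nothing else has moved and the arm is clear.

```bash
python3 -c "
from bench import arm
print(arm.get_obs()['t']);print(arm.job_done())"
```

```text
8.1
the job is handed in; nothing more can be done
None
```

The far nest was the empty one. I swung its marker leaf right over with the closed fingertips, without pinching it, and it now lies level above that nest with its ring face up. The job was handed in at 8.1 s with the arm well clear.

- **Far leaf:** after the arm backed off, the leaf measured level within 0.01 rad in both camera views, at about 78 mm height.
- **Force:** the highest reading I saw was about 6 N, when the leaf reached its stop. Readings during the swing were about 1 N or less.
- **Other leaves:** the near and middle leaves still read about 0.19 and 0.23 rad, the same as at the start within measurement noise.
- **Dishes, dropper bottle and tweezers:** they look unmoved in the pictures, but I checked them only by eye.

No check failed, and the two camera views agreed.

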